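# Emergency stop check on the glass conveyor

## Robot

A 6-joint arm with a two-finger parallel gripper is mounted at the origin on the work surface. World frame = base frame: x ahead of the robot, y to its left, z up, the work surface at z = 0. Lengths are in m, angles in rad, forces in N, time in s.
With the tool pointing down it reaches from about 0.35 to 0.85 m from the base axis. Payload 8.1 kg.
Tool frame: the origin (TCP) lies at the very end of the fingers, on their centre line; the grasp point (between the pads) lies 19 mm behind it (robot.pinch_z is the distance from the TCP to the grasp point, in m); x points along the fingers, z is the direction in which the jaws open and shut, and the axes are right-handed (so a half turn about x gives the same grasp; the last joint's range is limited). The gripper opens to 93 mm and grips with 3 to 60 N. Pads are 15 mm wide; open, the fingers measure 128 mm over their backs; the gripper's body (75 mm by 188 mm) begins 65 mm behind the grasp point.
Start: joints at [-1.19, 0.13, 1.488, -0, 1.523, -0.085], TCP at [0.27, -0.536, 0.219] pointing down, gripper open.
Joint ranges: [-2.96, 2.96], [-0.89, 2.26], [0.02, 2.5], [-1.34, 4.48], [0, 2.73], [-2.66, 2.66]. Speed limits (rad/s): [2.39, 2.39, 2.79, 3.14, 3.14, 3.14].

## Interface

Orientations are given as a rotation vector (axis times angle).
In Python, from plant import robot, optics, ticket gives the robot as it stands.
- The arm moves only by the tool jog_arm, never from a script. Its argument "targets" is a list of rows, each a list of 7 numbers: the shift along the tool's x, y, z in cm, then the turn, a rotation vector about the tool's x, y, z in degrees, then the closure, from 0 (fully open) to 1 (shut). In form: [[dx, dy, dz, ax, ay, az, grip], ...]. A call has 1 to 5 rows; each row is the pose to reach, as a shift and turn from the pose measured when the call began, along the tool's axes at that moment; what a row does not reach only later rows make up. A row lasts 1/8 s, in which the tool goes at most 62.5 mm and 10.7 degrees, less where a joint would pass 70% of its speed; a pose out of reach is approached as far as the arm can. A call with a gripper value outside its range is refused whole. The fingers move at their own pace and stop on an object; "squeeze" is the grip in N (left out, the last holds). Time passes only in rows, so rows that repeat a pose let the fingers close. It gives the time, the measured TCP pose, the force and the opening at its end, in the units of the state.
- robot.read_state(): the state, without advancing time (a new reading comes with each control period).
- optics.read_camera(name): name is "scene" or "top" or "wrist"; returns a dict with "frame" (384x512x3 uint8, red, green, blue), "vertical_fov" (degrees; the focal length in pixels is half the picture's height over the tangent of half this angle, whatever the lens; pixels are square), "cx", "cy" (the principal point, pixels), "k1" (the pictures are not rectified: a ray, as slopes to the right and down, at radius r is drawn at 1 + k1 r^2 times it, then the intrinsics apply), "R" (3x3) and "t" (3): a world point X has camera coordinates R X + t. Camera axes: x right, y down, z forward; pixel columns grow to the right and rows downward; lengths in m; the calibration is good to about 2 mm. A picture is of the moment at which its call begins. There is no depth.
- ticket.close_job(): hands the job in, once; it reports no verdict.
The state is a dict: "t": time; "q": joint angles; "dq": joint speeds; "joint_torque": joint torques, N m; "tool_pos": TCP position; "orientation": TCP orientation; "force": force on the tool from outside, world axes, zero at the start; "wrist_torque": the same for the moment, N m; "opening": finger opening in m.
Only numpy, scipy, OpenCV 4.12 (cv2) and the standard library are available. Lean on these libraries where they do the work, as an engineer would, in place of code of your own. Each camera call takes 0.05 s, during which the arm holds its last target.

## Task

Do the start-of-shift check of the conveyor's emergency stop: push the red mushroom button all the way in, take your hand off and see that it stays in, then turn its head clockwise by pushing one of its lobes sideways with a fingertip, without taking the head or a lobe between the fingers, until it pops back out. Then press the blue reset button fully in and let it go. Do not press the green start button, and leave the things lying around the box where they are.

Things in the scene. Friction and masses are not known exactly. Their poses are not given: they have to be found in the camera images.
- station: control station screwed to the bench: grey enclosure 94 x 236 mm, 65 mm high, buttons facing up. Origin: centre of its underside, on the bench; x across the box, y along it. On its centre line: red stop (y = -62 mm) on a yellow disc and a black collar 38 mm wide, 10 mm high; blue reset (y = +28 mm) and green start (y = +74 mm) in steel bezels 29 mm wide, 4 mm high.
- stop_top (a point): top centre of the red mushroom head, on its turning axis, 103 mm above the bench when out; moves with the head. The smooth plastic head: domed hub of 42 mm diameter with three round lobes of 19 mm diameter reaching 30 mm from the axis, 120 degrees apart, with finger recesses about 30 mm wide between. Its side runs from 20 mm to about 8 mm below this point. Latched in, all sits 6 mm lower.
- lobe_a (a point): outer tip of one lobe of the red head, 30 mm from the turning axis, at mid height of the side (13 mm below stop_top). At rest it lies from the axis in the direction of the station's -x. It moves and turns with the head.
- lobe_b (a point): outer tip of the next lobe, 120 degrees counter-clockwise (seen from above) from lobe_a; otherwise the same
- lobe_c (a point): outer tip of the third lobe, 240 degrees counter-clockwise from lobe_a; otherwise the same
- stop_push (a joint): how far the red head is pushed in (m): 0 out, 0.008 at its firm stop; spring load 6 N at first, 12 N at the bottom. Once pushed past 0.007 a latch snaps in and holds it in at about 0.006 by itself. Turning the head clockwise frees the latch and the spring throws the head out.
- stop_twist (a joint): how far the red head is turned clockwise seen from above (rad): 0 at rest, 0.8 at its end stop. It cannot turn the other way. A spring turns it back to 0 when let go. With the head latched in, the latch lets go at about 0.5. Takes about 0.12 N m (some 5 to 6 N pushed sideways on a lobe).
- reset_top (a point): top centre of the blue reset button, round cap of 22 mm diameter, its top 13 mm above the lid (78 mm above the bench); moves with the cap
- reset_button (a joint): travel of the blue reset button (m): 0 out, 0.005 fully in (firm stop). Springs back. About 5.5 N to push it fully in.
- start_top (a point): top centre of the green start button, round cap of 22 mm diameter, its top 7 mm above the lid. Not to be pressed.
- start_button (a joint): travel of the green start button (m): 0 out, 0.005 fully in. Not to be pressed.
- standoff: loose stainless glass fitting standing upright, 48 mm diameter, 50 mm high; origin at the centre of its underside. Leave it alone.
- jar: loose jar with a white lid, 54 mm diameter, 75 mm high, standing; origin at the centre of its underside. Leave it alone.
- bin: loose small blue open bin with screws, 75 x 60 x 40 mm; origin at the centre of its underside. Leave it alone.
- screwdriver: loose screwdriver lying flat on the bench, 190 mm long along its x axis; origin at its middle, on the bench. Leave it alone.

How it is judged:
On the way, in this order (a step that is already met when the one before it is completed fails the run):
1. the red head stays latched in with nothing touching it (value of joint stop_push above 0.005 m and contact force between station and anything else below 0.3 N), for 0.2 s.
2. the red head has been turned free and has popped out (value of joint stop_push below 0.0015 m), for 0.1 s.
3. the blue reset button is pressed in while the red head is out (value of joint reset_button above 0.0035 m and value of joint stop_push below 0.0015 m), for 0.1 s.
At the end, for the whole second after the job is handed in: The red head is out (within 1.5 mm) and turned back to rest (within 0.1 rad), the blue and green buttons are out (within 1.5 mm), and the fitting, jar, bin and screwdriver are within 15 mm of where they were (value of joint each of stop_push, reset_button, start_button below 0.0015 m and value of joint stop_twist below 0.1 rad and distance of each of standoff, jar, bin, screwdriver from where it was at the start of the episode below 0.015 m); the robot touches nothing.
It fails at once if the green start button is pressed (more than 2 mm) (value of joint start_button above 0.002 m).
It fails at once if a bystander is lifted or shoved more than 15 mm (distance of any of standoff, jar, bin, screwdriver from where it was at the start of the episode above 0.015 m).
It fails at once if the red head or one of its lobes is taken between the fingers (grasp point over the head's middle or over a lobe and less than 10 mm above the head's top, while touching) (contact force between the fingers and station above 0.3 N and z of the grasp point in the frame of stop_top below 0.01 m and (horizontal distance between the grasp point and stop_top below 0.018 m or horizontal distance between the grasp point and lobe_a below 0.007 m or horizontal distance between the grasp point and lobe_b below 0.007 m or horizontal distance between the grasp point and lobe_c below 0.007 m)).
It also fails if it takes over 58 s, if anything falls off the work surface, if the arm or the gripper's body presses on something with over 40 N, if the wrist force passes 120 N, or if a joint passes its speed limit or range.

## Working session

There is one attempt and no reset: what is moved stays moved. The work goes in short steps, Python scripts to look and compute and a tool call to move; the robot and the scene stay as the last step left them, time stands still between calls to the robot, and variables do not carry over. Pictures are saved under pics/ and viewed, and the job is handed in when it is done.

Besides the shell and the picture viewer there is one more tool, called after ">>>" as name(argument=value, ...) on one line, values as JSON. jog_arm: Moves the arm, as the interface text tells. Its arguments: {"type":"object","properties":{"targets":{"type":"array"},"squeeze":{"type":"number"}},"required":["targets"]}

```bash
mkdir -p pics; ls
python3 - <<'E'
from plant import robot, optics, ticket
import cv2
print(robot.read_state())
for n in ("scene","top","wrist"):
    c=optics.read_camera(n); cv2.imwrite(f"pics/{n}0.png",c["frame"][:,:,::-1])
    print(n,{k:v for k,v in c.items() if k!="frame"})
E
```

```text
pics
{'t': 0.0, 'q': array([-1.19038327e+00,  1.31157089e-01,  1.48928993e+00, -7.26184810e-06,
        1.52299393e+00, -8.54056846e-02]), 'dq': array([ 1.69323423e-03, -1.42560251e-03,  3.64504531e-05,  2.64175979e-04,
       -1.11643886e-03,  1.04638410e-03]), 'joint_torque': array([-9.82349884e-04, -5.59842718e+01, -4.91764677e+01,  7.65184290e-02,
        3.55997379e-02, -1.23280606e-04]), 'tool_pos': array([ 0.26929284, -0.53552931,  0.21758404]), 'orientation': array([ 0.8606963 ,  1.39578804, -0.8589026 ]), 'force': array([0.714538  , 0.48023429, 0.3770754 ]), 'wrist_torque': array([ 0.01420555, -0.02195165,  0.07618673]), 'opening': 0.09285959978229648}
scene {'vertical_fov': 56.08065195078706, 'cx': 260.95535475351664, 'cy': 189.49427735589578, 'k1': -0.11177071988532586, 'R': array([[-0.63347444,  0.77375828,  0.00287221],
       [ 0.54008033,  0.44481483, -0.71445994],
       [-0.5540969 , -0.45104089, -0.69967046]]), 't': array([ 0.33365542, -0.22431545,  1.04439716])}
top {'vertical_fov': 45.36302099681132, 'cx': 263.04285027448555, 'cy': 197.9540796667441, 'k1': 0.052833451327999124, 'R': array([[ 0.00321148, -0.99966608, -0.02564007],
       [-0.98601157,  0.00110732, -0.16667322],
       [ 0.16664595,  0.02581667, -0.98567876]]), 't': array([0.00786254, 0.5442669 , 0.89583265])}
wrist {'vertical_fov': 58.98179997842634, 'cx': 254.40181498428484, 'cy': 195.08660799981152, 'k1': 0.0031831035197640548, 'R': array([[ 0.44923429, -0.89341219, -0.00178999],
       [-0.85321515, -0.42961452,  0.29572838],
       [-0.26497635, -0.13132408, -0.95527039]]), 't': array([-0.59908082, -0.03414324,  0.3909821 ])}
```

View pics/scene0.png

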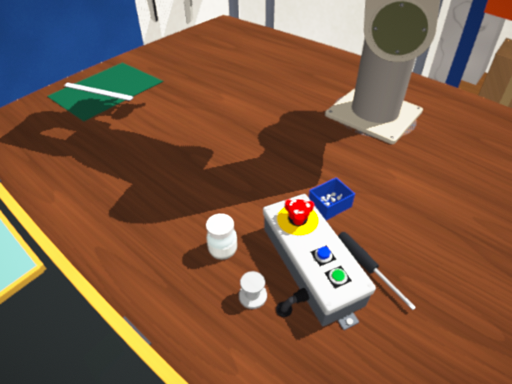

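View pics/top0.png

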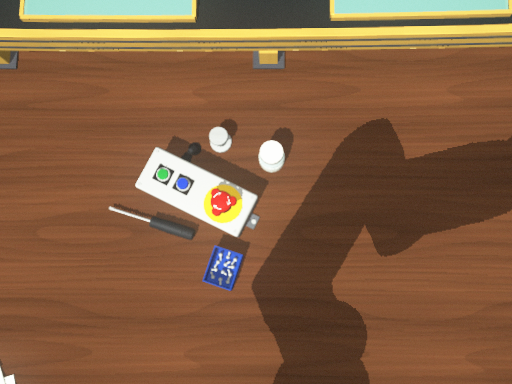

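View pics/wrist0.png

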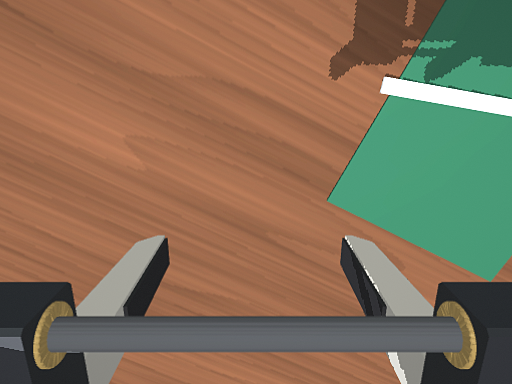

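Station is in all fixed views: in top, red is at about (221,202), blue (183,184), green (163,174). The jar (271,156), the fitting (219,138), the bin (223,268) and the screwdriver surround it. Next I measure these.

```bash
cat > h.py <<'E'
import numpy as np, cv2
from scipy.spatial.transform import Rotation as Rn
from plant import robot, optics, ticket
def rays(c,uv):
    H=c["frame"].shape[0]; f=H/2/np.tan(np.radians(c["vertical_fov"])/2)
    K=np.array([[f,0,c["cx"]],[0,f,c["cy"]],[0,0,1.]])
    p=cv2.undistortPoints(np.array(uv,float).reshape(-1,1,2),K,np.array([c["k1"],0,0,0,0.])).reshape(-1,2)
    d=np.c_[p,np.ones(len(p))]@c["R"]; o=-c["R"].T@c["t"]
    return o,d
def proj(c,X):
    H=c["frame"].shape[0]; f=H/2/np.tan(np.radians(c["vertical_fov"])/2)
    K=np.array([[f,0,c["cx"]],[0,f,c["cy"]],[0,0,1.]])
    return cv2.projectPoints(np.array(X,float).reshape(-1,3),cv2.Rodrigues(c["R"])[0],c["t"],K,np.array([c["k1"],0,0,0,0.]))[0].reshape(-1,2)
def plane(c,uv,z):
    o,d=rays(c,uv); s=(z-o[2])/d[:,2]; return o+s[:,None]*d
def tri(c1,u1,c2,u2):
    o1,d1=rays(c1,[u1]);o2,d2=rays(c2,[u2]);A=np.c_[d1[0],-d2[0]]
    s=np.linalg.lstsq(A,o2-o1,rcond=None)[0];a=o1+s[0]*d1[0];b=o2+s[1]*d2[0]
    return (a+b)/2,np.linalg.norm(a-b)
def mask(c,col):
    h=cv2.cvtColor(c["frame"],cv2.COLOR_RGB2HSV);H,S,V=cv2.split(h)
    if col=="red": return (((H<6)|(H>174))&(S>200)&(V>110)).astype(np.uint8)
    if col=="yellow": return ((H>20)&(H<34)&(S>180)&(V>90)).astype(np.uint8)
    if col=="blue": return ((H>100)&(H<130)&(S>150)&(V>100)).astype(np.uint8)
    if col=="green": return ((H>50)&(H<75)&(S>150)&(V>70)).astype(np.uint8)
def blobs(m,amin=30):
    n,l,s,ce=cv2.connectedComponentsWithStats(m)
    return [(s[i,4],ce[i].round(1).tolist(),s[i,:4].tolist()) for i in range(1,n) if s[i,4]>=amin]
def tooldelta(Xw):   # world vector->tool cm
    return Rn.from_rotvec(robot.read_state()["orientation"]).inv().apply(Xw)*100
E
python3 - <<'E'
from h import *
C={n:optics.read_camera(n) for n in("scene","top")}
for n in C:
    for col in("red","yellow","blue","green"): print(n,col,blobs(mask(C[n],col)))
print(Rn.from_rotvec(robot.read_state()["orientation"]).as_matrix().round(3))
for n in C:
    f=C[n]["frame"]; x,y=(225,170) if n=="scene" else (100,100)
    cv2.imwrite(f"pics/{n}z.png",cv2.resize(f[y:y+180,x:x+200],None,fx=3.3,fy=3.3,interpolation=2)[...,::-1])
E
```

```text
scene red [(np.int32(375), [298.3, 210.9], [285, 200, 29, 25])]
scene yellow [(np.int32(573), [296.9, 223.3], [277, 208, 41, 27]), (np.int32(136), [23.6, 280.4], [0, 265, 44, 33])]
scene blue [(np.int32(10483), [59.5, 39.5], [0, 0, 143, 107]), (np.int32(1000), [331.8, 197.5], [310, 178, 45, 41]), (np.int32(121), [323.5, 252.3], [318, 246, 13, 13])]
scene green [(np.int32(103), [337.8, 275.0], [332, 270, 12, 11])]
top red []
top yellow [(np.int32(400), [228.5, 204.9], [209, 186, 32, 36])]
top blue [(np.int32(81), [182.3, 183.1], [178, 179, 10, 10]), (np.int32(537), [224.1, 269.0], [203, 247, 40, 43])]
top green [(np.int32(66), [162.5, 173.7], [158, 170, 10, 9])]
[[-0.     0.893  0.449]
 [ 0.001  0.449 -0.893]
 [-1.     0.    -0.001]]
```

View pics/scenez.png

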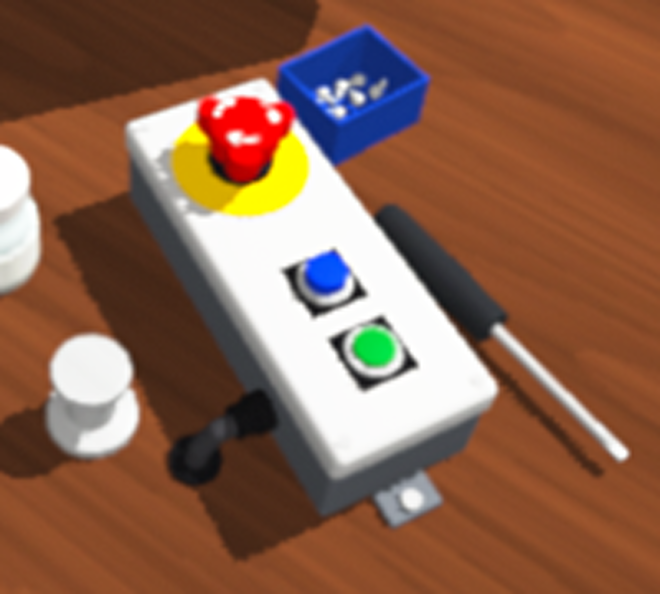

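View pics/topz.png

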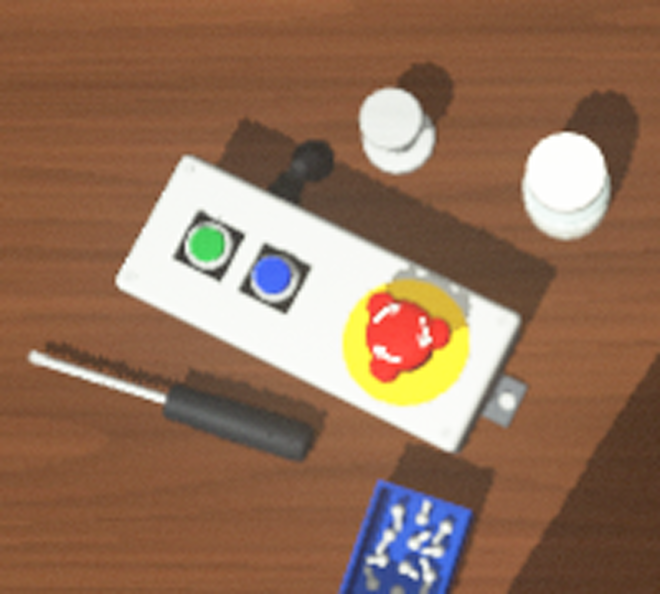

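Run:
```python
from h import *
C={n:optics.read_camera(n) for n in("scene","top")}
T,S=C["top"],C["scene"]
b=plane(T,[182.3,183.1],.077)[0]; g=plane(T,[162.5,173.7],.071)[0]
print("blue",b,"green",g,np.linalg.norm((b-g)[:2]))
print("tri",tri(T,[182.3,183.1],S,[323.5,252.0]),tri(T,[162.5,173.7],S,[337.8,275]))
# lid corners from zoomed top picture at z=.065
z=np.array([[186,156],[519,317],[455,451],[117,282]])/3.3+100-.35
c=plane(T,z,.063); print(c, [np.linalg.norm(c[i]-c[(i+1)%4]) for i in range(4)])
ctr=c.mean(0); ey=(c[0]-c[1])+(c[3]-c[2]); ey/=np.linalg.norm(ey); ex=np.array([ey[1],-ey[0],0])
print("ctr",ctr,"ey",ey, np.degrees(np.arctan2(ey[1],ey[0])))
for n,y,zz in(("blue",.028,.078),("green",.074,.072),("red",-.062,.103)): print(n,(ctr+ey*y)[:2],zz, proj(T,np.r_[(ctr+ey*y)[:2],zz]),proj(S,np.r_[(ctr+ey*y)[:2],zz]))
h=T["frame"];hh=cv2.cvtColor(h,cv2.COLOR_RGB2HSV);m=(((hh[...,0]<8)|(hh[...,0]>172))&(hh[...,1]>170)&(hh[...,2]>120)).astype(np.uint8)
print([x for x in blobs(m) if 180<x[1][0]<260 and x[1][1]<260])
for nm,u,zz in(("jar",(567/3.3+100,172/3.3+100),.075),("fit",(391/3.3+100,118/3.3+100),.05),("bin",(224,269),.04)):print(nm,plane(T,[u],zz))
```

```text
blue [0.56925276 0.1690487  0.077     ] green [0.58986478 0.21091108 0.071     ] 0.046661697702007926
tri (array([0.56939209, 0.16961067, 0.07560441]), np.float64(0.0006170031587418271)) (array([0.5898555 , 0.21100024, 0.07090326]), np.float64(0.0001426680020554676))
[[0.64797887 0.22840365 0.063     ]
 [0.54594418 0.020333   0.063     ]
 [0.46415878 0.05841309 0.063     ]
 [0.56806252 0.26756586 0.063     ]] [np.float64(0.2317422547820133), np.float64(0.09021610531375072), np.float64(0.23353986197718596), np.float64(0.08899607560685235)]
ctr [0.55653609 0.1436789  0.063     ] ey [0.44261126 0.89671359 0.        ] 63.72939088842137
blue [0.5689292  0.16878688] 0.078 [[182.32590996 183.15931487]] [[323.23154546 250.70865223]]
green [0.58928932 0.21003571] 0.072 [[162.80263777 173.86989323]] [[337.53192843 274.06865311]]
red [0.52909419 0.08808266] 0.103 [[220.89610516 200.81335726]] [[298.63878885 204.71047154]]
[(np.int32(342), [221.2, 201.5], [211, 189, 25, 27])]
jar [[ 0.63305835 -0.00973095  0.075     ]]
fit [[0.67551151 0.10192836 0.05      ]]
bin [[0.40042553 0.08666612 0.04      ]]
```

Measurements agree between views: 46.7 mm from blue to green against 46 nominal, and a lid of about 233 x 90 mm. The red axis is at about (0.529, 0.088), blue at (0.569, 0.169), and station +y at 63.7°. Now I move above the red head, closing the fingers and yawing 20° on the way.

>>> jog_arm(targets=[[0,12,-10.5,-5,0,0,1],[0,16,-14,-10,0,0,1],[0,22,-19,-15,0,0,1],[0,27,-23,-20,0,0,1],[0,33,-28,-20,0,0,1]], squeeze=10)

```text
t: 0.98
tool_pos: [0.391, -0.2462, 0.2187]
orientation: [0.591, 1.488, -0.59]
force: [0.6, -0.2, -0.1]
opening: 0.0479
```

Run:
```python
from h import *
s=robot.read_state();print(s["t"],s["q"].round(2),s["tool_pos"],s["opening"],s["force"])
print(Rn.from_rotvec(s["orientation"]).as_matrix().round(3)); print(tooldelta(np.array([.5294,.0883,.17])-s["tool_pos"]))
```

```text
0.975 [-0.67 -0.25  1.86  0.    1.54  0.08] [ 0.39102245 -0.24621212  0.2187336 ] 0.0478999989296927 [ 0.58413932 -0.20033119 -0.13127105]
[[ 0.001  0.685  0.728]
 [-0.     0.728 -0.685]
 [-1.     0.     0.   ]]
[  4.87991655  33.84180208 -12.8505076 ]
```

>>> jog_arm(targets=[[1,6,-2.3,0,0,0,1],[2,12,-4.6,0,0,0,1],[3,18,-6.8,0,0,0,1],[4,24,-9.1,0,0,0,1],[4.9,29,-11,0,0,0,1]])

```text
t: 1.6
tool_pos: [0.5091, 0.0394, 0.1705]
orientation: [0.591, 1.487, -0.59]
force: [1.0, -0.7, 0.9]
opening: 0.001
```

Run:
```python
from h import *
s=robot.read_state();print(s["t"],s["q"].round(2),s["tool_pos"],s["opening"],s["force"])
print(Rn.from_rotvec(s["orientation"]).as_matrix().round(3)); print(tooldelta(np.array([.5294,.0883,.15])-s["tool_pos"]))
for n in("scene","wrist","top"):
    c=optics.read_camera(n); f=c["frame"]; 
    if n!="wrist": f=cv2.resize(f[120:300,180:400] if n=="scene" else f[100:280,100:320],None,fx=3,fy=3,interpolation=2)
    cv2.imwrite(f"pics/{n}1.png",f[...,::-1])
```

```text
1.6 [-0.02 -0.09  1.8  -0.    1.43  0.73] [0.5091351  0.03941195 0.17046855] 0.0009581248508173648 [ 0.99648895 -0.70781343  0.87835924]
[[ 0.002  0.685  0.728]
 [-0.     0.728 -0.685]
 [-1.     0.001  0.001]]
[ 2.04947087  4.94696288 -1.87721242]
```

View pics/scene1.png

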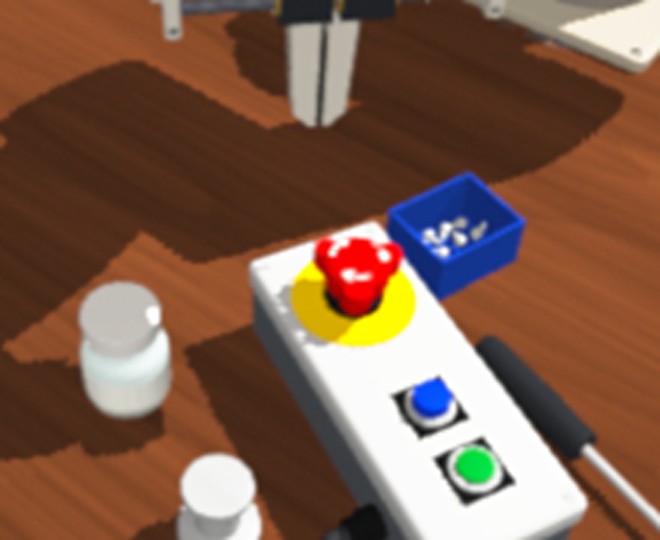

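View pics/wrist1.png

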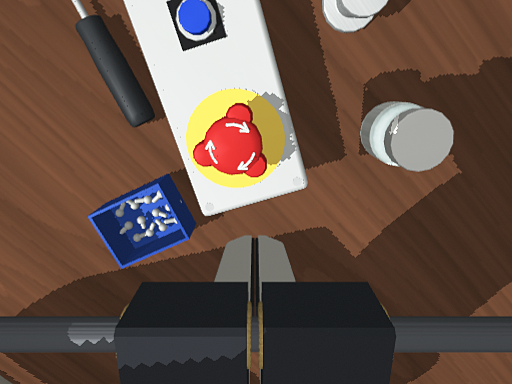

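View pics/top1.png

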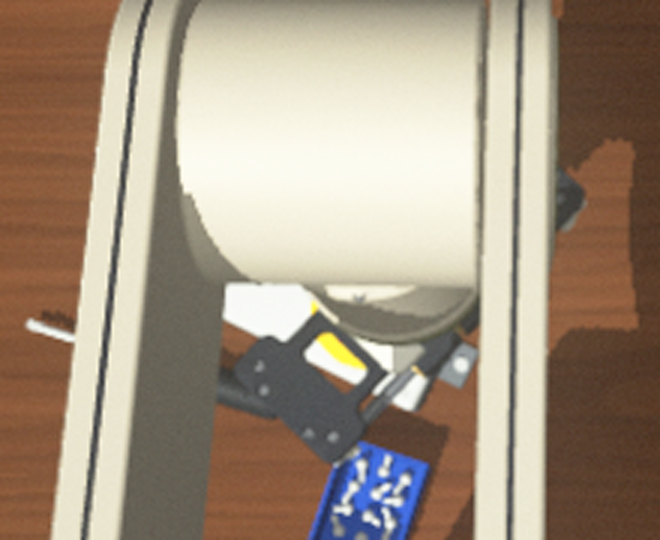

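Wrist view: red head at about (230,143) with lobes at (240,113), (205,155) and (258,165), blue at (195,17), and the closed finger tips at about (255,238). I check the red axis from this view and the finger thickness.

Run:
```python
from h import *
c=optics.read_camera("wrist");s=robot.read_state();R=Rn.from_rotvec(s["orientation"]).as_matrix();p=s["tool_pos"]
print("tip",proj(c,[p,p+R[:,2]*.01,p-R[:,2]*.01,p+R[:,1]*.0075,p-R[:,1]*.0075]).round(1))
for h_ in (.09,.095):
    h=cv2.cvtColor(c["frame"],cv2.COLOR_RGB2HSV);m=(((h[...,0]<8)|(h[...,0]>172))&(h[...,1]>170)&(h[...,2]>100)).astype(np.uint8)
    b=blobs(m,300)
    print([(x,plane(c,[x[1]],h_)) for x in b])
bb=[x for x in blobs(mask(c,"blue"),200)];print([(x,plane(c,[x[1]],.078)) for x in bb])
X=[np.r_[.5294+.03*np.cos(a),.0883+.03*np.sin(a),.09] for a in np.radians([153.7,273.7,33.7])]
print("pred lobes",proj(c,X).round(0),proj(c,[[.5294,.0883,.103]]))
f=c["frame"].copy();cv2.imwrite("pics/w2.png",cv2.resize(f[80:300,150:330],None,fx=3.3,fy=2.7,interpolation=2)[...,::-1])
```

```text
tip [[256.4 254.7]
 [275.  254.8]
 [237.7 254.7]
 [256.4 241.9]
 [256.3 267.2]]
[((np.int32(3049), [228.3, 136.0], [189, 95, 72, 74]), array([[0.52974773, 0.0906206 , 0.09      ]]))]
[((np.int32(3049), [228.3, 136.0], [189, 95, 72, 74]), array([[0.53047146, 0.09082939, 0.095     ]]))]
[((np.int32(649), [189.5, 10.4], [174, 0, 32, 26]), array([[0.56767283, 0.16831553, 0.078     ]])), ((np.int32(2242), [139.1, 214.5], [84, 176, 101, 86]), array([[0.43168697, 0.09408738, 0.078     ]]))]
pred lobes [[191. 151.]
 [261. 167.]
 [239.  96.]] [[228.89310059 141.35495401]]
```

View pics/w2.png

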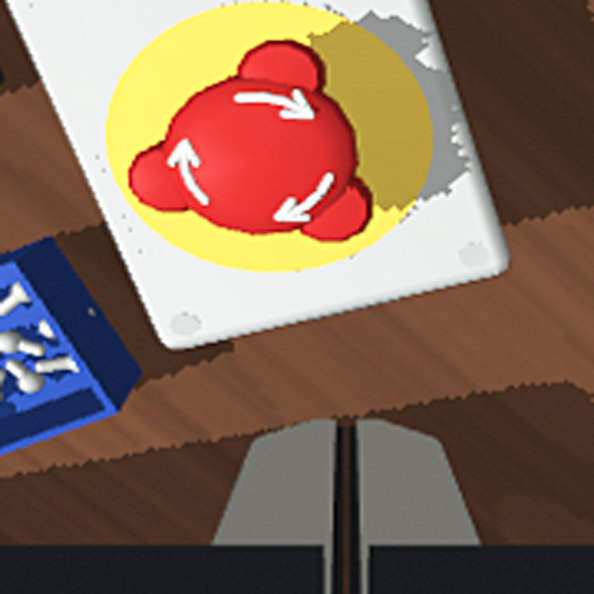

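The prediction matches the red blob's extent within 2–3 px. The closed tip is about ±7 mm at its end, widening to about ±14 mm in the jaw direction. Next is to settle above the head.

Run:
```python
from h import *
s=robot.read_state();print(s["tool_pos"],tooldelta(np.array([.5296,.0887,.11])-s["tool_pos"]))
```

```text
[0.50819025 0.03843071 0.16989475] [ 5.98641134  5.13765369 -1.86949113]
```

>>> jog_arm(targets=[[2,3,-1.1,0,0,0,1],[4,5.1,-1.9,0,0,0,1],[5.5,5.1,-1.9,0,0,0,1],[5.7,5.1,-1.9,0,0,0,1],[5.7,5.1,-1.9,0,0,0,1]])

```text
t: 2.42
tool_pos: [0.5293, 0.0874, 0.1135]
orientation: [0.589, 1.489, -0.59]
force: [-0.3, -0.0, 0.8]
opening: 0.0005
```

Run:
```python
from h import *
s=robot.read_state();print(s["tool_pos"],s["force"],tooldelta(np.array([.5296,.0887,.095])-s["tool_pos"]))
```

```text
[0.52925148 0.08736309 0.11345748] [-0.29245153 -0.01770753  0.79422654] [ 1.84566426  0.12216415 -0.06686935]
```

Press down in steps.

>>> jog_arm(targets=[[0.8,0.1,-0.05,0,0,0,1],[1.2,0.1,-0.05,0,0,0,1],[1.5,0.1,-0.05,0,0,0,1],[1.7,0.1,-0.05,0,0,0,1],[1.8,0.1,-0.05,0,0,0,1]])

```text
t: 3.05
tool_pos: [0.5302, 0.0881, 0.0965]
orientation: [0.589, 1.488, -0.589]
force: [-2.1, -1.6, 7.2]
opening: 0.0006
```

>>> jog_arm(targets=[[0.15,0,0,0,0,0,1],[0.25,0,0,0,0,0,1],[0.3,0,0,0,0,0,1]])

```text
t: 3.42
tool_pos: [0.5307, 0.0881, 0.0949]
orientation: [0.589, 1.486, -0.589]
force: [-3.7, -1.0, 11.0]
opening: 0.0001
```

>>> jog_arm(targets=[[0.2,0,0,0,0,0,1],[0.4,0,0,0,0,0,1],[0.5,0,0,0,0,0,1]])

```text
t: 3.8
tool_pos: [0.5337, 0.0882, 0.0945]
orientation: [0.59, 1.48, -0.586]
force: [-7.2, -0.3, 30.3]
opening: 0.0007
```

At 30 N the head is on its firm stop, so I lift off.

>>> jog_arm(targets=[[-1,0,0,0,0,0,1],[-3,0,0,0,0,0,1],[-5,0,0,0,0,0,1],[-6,0,0,0,0,0,1],[-6,0,0,0,0,0,1]])

```text
t: 4.42
tool_pos: [0.5336, 0.0883, 0.1551]
orientation: [0.591, 1.479, -0.586]
force: [-0.3, -0.2, -0.1]
opening: 0.0006
```

Run:
```python
from h import *
s=robot.read_state();print(s["t"],s["q"].round(2),s["tool_pos"],s["force"])
c=optics.read_camera("scene");f=c["frame"]
cv2.imwrite("pics/s3.png",cv2.resize(f[150:300,200:400],None,fx=3.5,fy=3.5,interpolation=2)[...,::-1])
for col in("red","yellow"):print(blobs(mask(c,col)))
w=optics.read_camera("wrist")["frame"];cv2.imwrite("pics/w3.png",w[...,::-1])
phi=np.radians(136.5);u=np.array([np.cos(phi),np.sin(phi),0]);v=np.array([-np.sin(phi),np.cos(phi),0]);ax=np.array([.5296,.0885,0])
P=ax+u*.0355+v*.030
print(P, "hi",tooldelta(P+[0,0,.12]-s["tool_pos"]),"lo",tooldelta(P+[0,0,.073]-s["tool_pos"]))
R=Rn.from_rotvec(s["orientation"]).as_matrix();print(R.round(3),R[:,1]@-v)
```

```text
4.425 [ 0.07 -0.    1.74 -0.    1.39  0.82] [0.53364815 0.08831002 0.15510462] [-0.3432385  -0.1876988  -0.10748434]
[(np.int32(360), [297.9, 212.8], [285, 202, 28, 24])]
[(np.int32(529), [297.0, 223.7], [277, 208, 41, 27]), (np.int32(120), [23.0, 280.7], [0, 265, 44, 33]), (np.int32(46), [85.6, 295.7], [77, 288, 18, 17])]
[0.48319857 0.09117536 0.        ] hi [ 3.46874598 -3.25869388 -3.89945674] lo [ 8.16858622 -3.28184559 -3.93053204]
[[ 0.011  0.684  0.73 ]
 [-0.001  0.73  -0.684]
 [-1.     0.007  0.008]] 0.9999583981173101
```

View pics/s3.png

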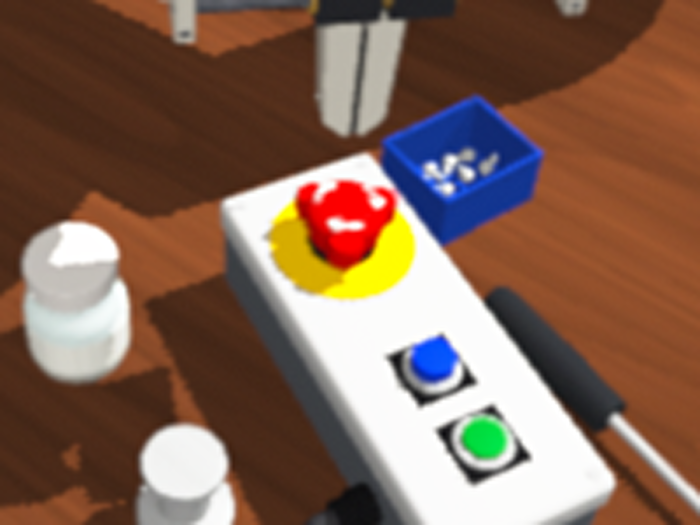

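View pics/w3.png

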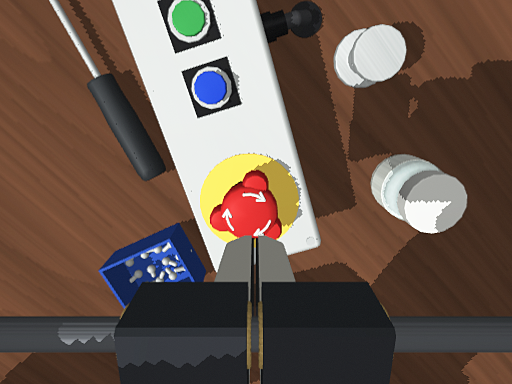

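The scene's red blob dropped 2 px (6 mm) with the hand 60 mm clear, so the head is latched in. Next I move beside lobe_a on its counter-clockwise side and go down.

>>> jog_arm(targets=[[1,-2,-2.4,0,0,0,1],[3,-3.3,-3.9,0,0,0,1],[3.5,-3.3,-3.9,0,0,0,1],[6,-3.3,-3.9,0,0,0,1],[7.5,-3.3,-3.9,0,0,0,1]])

```text
t: 5.15
tool_pos: [0.4825, 0.0907, 0.0772]
orientation: [0.59, 1.482, -0.587]
force: [0.5, -1.1, 0.3]
opening: 0.0005
```

```bash
cat > fin.py <<'E'
from h import *
s=robot.read_state();print(s["t"],s["tool_pos"],s["force"])
phi=np.radians(136.5);u=np.array([np.cos(phi),np.sin(phi),0]);v=np.array([-np.sin(phi),np.cos(phi),0]);ax=np.array([.5296,.0885,0])
d=s["tool_pos"]-ax;print("u,v mm",d@u*1000,d@v*1000,"z",d[2]*1000)
for uu,vv in((35.5,23),(35.5,9)): print(uu,vv,tooldelta(ax+u*uu/1000+v*vv/1000+[0,0,.073]-s["tool_pos"]).round(2))
E
python3 fin.py
python3 - <<'E'
from h import *
c=optics.read_camera("scene");f=c["frame"]
cv2.imwrite("pics/s4.png",cv2.resize(f[150:300,200:400],None,fx=3.5,fy=3.5,interpolation=2)[...,::-1])
w=optics.read_camera("wrist")["frame"];cv2.imwrite("pics/w4.png",w[...,::-1])
E
```

```text
5.15 [0.48251609 0.09067657 0.07724738] [ 0.46108962 -1.13862955  0.28731448]
u,v mm 35.65170834611229 30.831596438429116 z 77.2473798296151
35.5 23 [0.43 0.78 0.02]
35.5 9 [0.43 2.18 0.03]
```

View pics/s4.png

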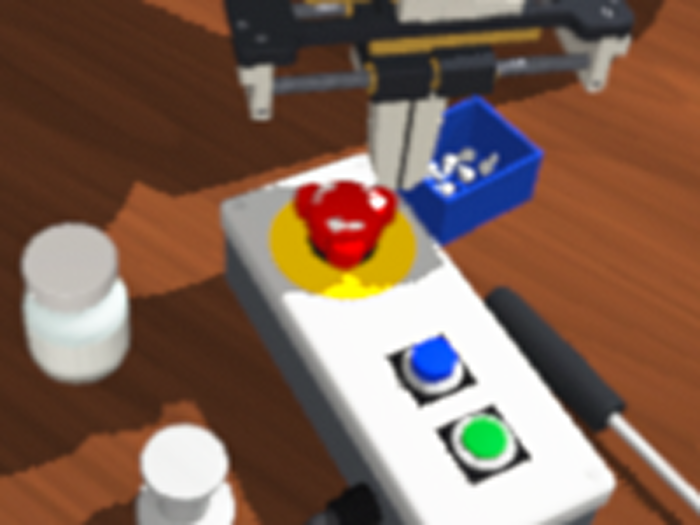

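View pics/w4.png

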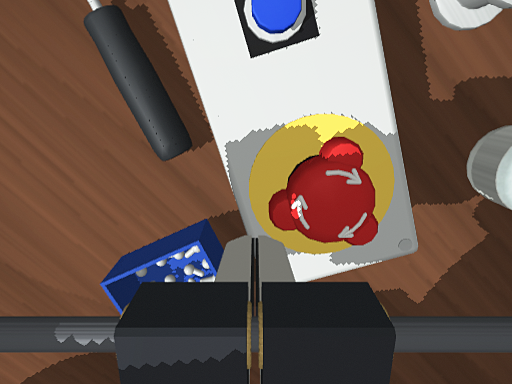

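The finger stands in the recess beside lobe_a (wrist view (285,208)), clear of everything. Push along tool +y.

>>> jog_arm(targets=[[0.3,0.4,0,0,0,0,1],[0.3,0.8,0,0,0,0,1],[0.3,1.1,0,0,0,0,1],[0.3,1.4,0,0,0,0,1]])

```text
t: 5.75
tool_pos: [0.4904, 0.1009, 0.0733]
orientation: [0.589, 1.486, -0.589]
force: [-4.1, -1.0, 0.6]
opening: 0.0005
```

```bash
python3 fin.py
```

```text
5.75 [0.49038848 0.10086887 0.0732664 ] [-4.06433245 -1.02866803  0.60067936]
u,v mm 36.95719302155388 18.01936803021119 z 73.26640469785352
35.5 23 [ 0.03 -0.5   0.14]
35.5 9 [0.03 0.9  0.15]
```

>>> jog_arm(targets=[[0,0.3,0.15,0,0,0,1],[0,0.6,0.2,0,0,0,1],[0,0.9,0.2,0,0,0,1]])

```text
t: 6.12
tool_pos: [0.4965, 0.1063, 0.0728]
orientation: [0.588, 1.489, -0.59]
force: [-10.3, 1.1, 6.0]
opening: 0.0003
```

```bash
python3 fin.py;python3 - <<'E'
from h import *
c=optics.read_camera("scene");print(blobs(mask(c,"red")))
w=optics.read_camera("wrist")["frame"];cv2.imwrite("pics/w5.png",w[...,::-1])
E
```

```text
6.125 [0.4965112  0.10634267 0.07282805] [-10.34339153   1.13331659   5.9920532 ]
u,v mm 36.28385308530555 9.834213576277506 z 72.82805345219882
35.5 23 [-0.02 -1.32  0.07]
35.5 9 [-0.02  0.08  0.08]
[(np.int32(365), [299.1, 212.3], [288, 198, 27, 26])]
```

View pics/w5.png

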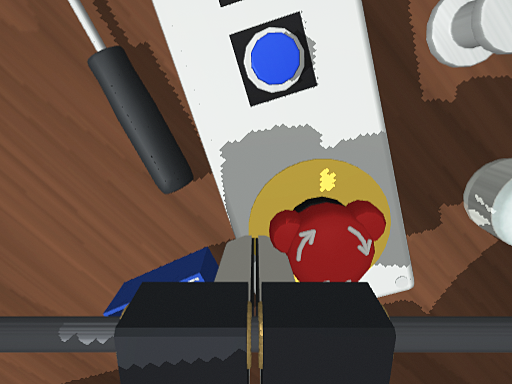

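The head has turned (lobes now at (285,225) and (368,220)) and the collar shows beneath it, so it seems to have popped. Back the finger off and let it spring back.

>>> jog_arm(targets=[[0,-0.6,-0.1,0,0,0,1],[0,-1.2,-0.1,0,0,0,1],[0,-1.8,-0.1,0,0,0,1],[0,-2.2,-0.1,0,0,0,1],[0,-2.2,-0.1,0,0,0,1]])

```text
t: 6.85
tool_pos: [0.4811, 0.0913, 0.0734]
orientation: [0.589, 1.488, -0.589]
force: [-0.0, -0.2, -0.4]
opening: 0.0003
```

```bash
python3 fin.py;python3 - <<'E'
from h import *
c=optics.read_camera("scene");print(blobs(mask(c,"red")))
f=c["frame"]
cv2.imwrite("pics/s6.png",cv2.resize(f[150:300,200:400],None,fx=3.5,fy=3.5,interpolation=2)[...,::-1])
w=optics.read_camera("wrist")["frame"];cv2.imwrite("pics/w6.png",w[...,::-1])
E
```

```text
6.85 [0.48110301 0.09131579 0.07338332] [-0.02069282 -0.17802481 -0.39369324]
u,v mm 37.116739618849195 31.34062285083983 z 73.38331611710652
35.5 23 [0.04 0.83 0.17]
35.5 9 [0.04 2.23 0.17]
[(np.int32(393), [298.4, 210.9], [285, 200, 29, 25])]
```

View pics/s6.png

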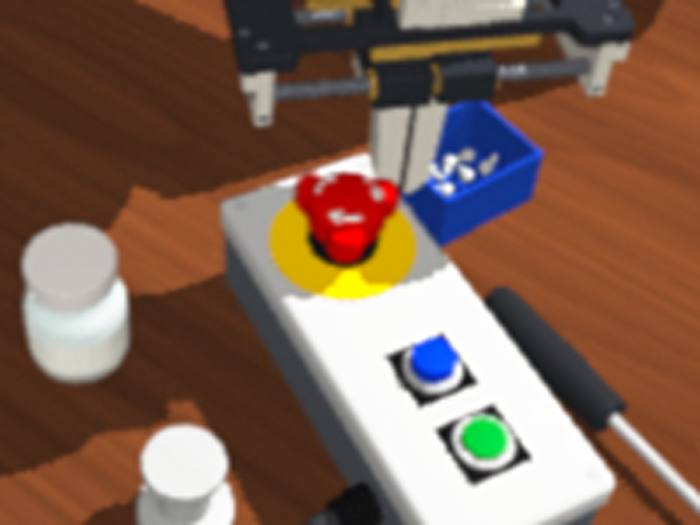

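View pics/w6.png

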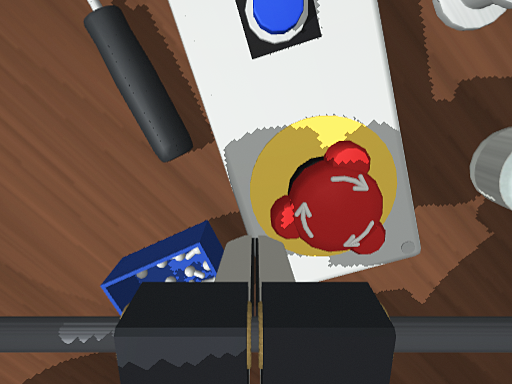

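The red blob is back at its starting extent (285,200,29x25), so the head is out and turned back. On to blue: rise first, then across.

Run:
```python
from h import *
s=robot.read_state()
for z in(.14,.085): print(tooldelta(np.array([.569,.169,z])-s["tool_pos"]).round(2))
```

```text
[-6.66 11.66  1.11]
[-1.16 11.66  1.1 ]
```

>>> jog_arm(targets=[[-4,0,0,0,0,0,1],[-6.6,2,0.2,0,0,0,1],[-6.6,7,0.7,0,0,0,1],[-6.6,11.7,1.1,0,0,0,1],[-6.6,11.7,1.1,0,0,0,1]])

```text
t: 7.58
tool_pos: [0.5704, 0.1713, 0.1382]
orientation: [0.587, 1.49, -0.588]
force: [-0.3, -0.6, -0.1]
opening: 0.0005
```

Run:
```python
from h import *
s=robot.read_state();print(s["tool_pos"],s["force"])
for z in(.085,.073): print(tooldelta(np.array([.569,.169,z])-s["tool_pos"]).round(2))
c=optics.read_camera("wrist");print([(x,plane(c,[x[1]],.078)) for x in blobs(mask(c,"blue"),200)])
```

```text
[0.57037837 0.17132063 0.13824498] [-0.31736974 -0.55193407 -0.14787595]
[ 5.32 -0.26  0.06]
[ 6.52 -0.26  0.06]
[((np.int32(708), [253.5, 212.7], [239, 199, 30, 29]), array([[0.5701586 , 0.17194228, 0.078     ]]))]
```

>>> jog_arm(targets=[[4,-0.15,0,0,0,0,1],[5.5,-0.15,0,0,0,0,1],[6.0,-0.15,0,0,0,0,1],[6.4,-0.15,0,0,0,0,1],[6.6,-0.15,0,0,0,0,1]])

```text
t: 8.25
tool_pos: [0.5688, 0.169, 0.0737]
orientation: [0.587, 1.489, -0.588]
force: [-3.8, -1.2, 5.3]
opening: 0.0002
```

>>> jog_arm(targets=[[0.15,0,0,0,0,0,1],[0.25,0,0,0,0,0,1],[0.25,0,0,0,0,0,1]])

```text
t: 8.62
tool_pos: [0.569, 0.169, 0.0732]
orientation: [0.587, 1.488, -0.588]
force: [-10.2, -2.8, 14.0]
opening: 0.0008
```

Firm stop at z = 73.2 mm with 14 N: fully in and held. Release upwards.

>>> jog_arm(targets=[[-1,0,0,0,0,0,1],[-4,0,0,0,0,0,1],[-8,0,0,0,0,0,1],[-12,0,0,0,0,0,1],[-14,0,0,0,0,0,1]])

```text
t: 9.25
tool_pos: [0.5704, 0.1695, 0.2167]
orientation: [0.589, 1.484, -0.585]
force: [-0.1, -0.1, -0.7]
opening: 0.0005
```

>>> jog_arm(targets=[[0,-4,0,0,0,0,1],[0,-9,0,0,0,0,1],[0,-13,0,0,0,0,1],[0,-15,0,0,0,0,1],[0,-15,0,0,0,0,1]])

```text
t: 9.88
tool_pos: [0.4675, 0.0592, 0.2158]
orientation: [0.591, 1.483, -0.586]
force: [0.3, -0.5, 0.1]
opening: 0.0003
```

Run:
```python
from h import *
s=robot.read_state();print(s["t"],s["tool_pos"],s["force"])
c=optics.read_camera("scene")
for col in("red","blue","green"):print(col,blobs(mask(c,col)))
cv2.imwrite("pics/s7.png",c["frame"][...,::-1])
w=optics.read_camera("wrist")["frame"];cv2.imwrite("pics/w7.png",w[...,::-1])
```

```text
9.875 [0.46753333 0.05920321 0.21577101] [ 0.34929563 -0.48419295  0.06381486]
red [(np.int32(375), [298.3, 210.9], [285, 200, 29, 25])]
blue [(np.int32(10484), [59.5, 39.5], [0, 0, 143, 107]), (np.int32(1010), [331.8, 197.4], [310, 178, 45, 41]), (np.int32(121), [323.5, 252.3], [318, 246, 13, 13])]
green [(np.int32(103), [337.8, 275.0], [332, 270, 12, 11])]
```

View pics/s7.png

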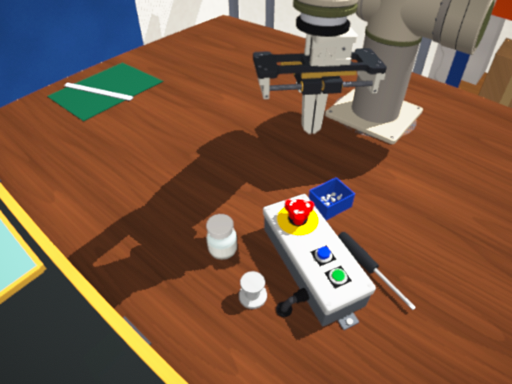

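View pics/w7.png

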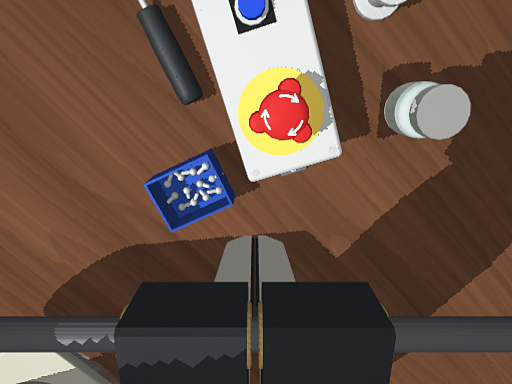

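The red, blue and green blobs are identical to the start picture: red (298.3,210.9), blue (323.5,252.3), green (337.8,275.0). The bin, jar, fitting and screwdriver are unmoved and the arm is clear, so I hand in.

```bash
python3 -c "
from plant import ticket
print(ticket.close_job())"
```

```text
the job is handed in; nothing more can be done
None
```

The emergency-stop check is done and the job is handed in; it reports no verdict. The work took about 10 s of the 58 s allowed.

- **Red stop:** I pushed it in with closed fingertips to its firm stop, at about 30 N. With the hand lifted clear, the scene picture showed it sitting about 6 mm lower, so it stayed latched.
- **Twist:** I pushed lobe_a sideways (clockwise) with the closed fingertips from the recess beside it, without gripping it. The head popped out and turned back when I withdrew.
- **Blue reset:** I pressed it to its firm stop, at about 14 N with the fingertip at 73.2 mm, then let it go.

In the last scene picture, the red, blue and green buttons match their starting positions and sizes to the pixel. The bin's blob is within 0.1 px of where it started. The jar, fitting and screwdriver look unmoved by eye only. The arm is clear of everything, and no check failed.

One small deviation: while pressing the red head, the fingertips slid about 4 mm sideways on its dome. The head latched anyway.

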